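Refit the dust extractor's filter and hook-in lid

ROBOT

A 6-joint arm with a two-finger parallel gripper is mounted at the origin on the work surface. World frame = base frame: x ahead of the robot, y to its left, z up, the work surface at z = 0. Lengths are in m, angles in rad, forces in N, time in s.
With the tool pointing down it reaches from about 0.4 to 0.825 m from the base axis. Payload 7 kg.
Tool frame: the origin (TCP) lies on the centre line of the jaws, within the pads' length; the fingertips stand 22 mm ahead of it and the grasp point (between the pads) lies 3 mm ahead of it; z points along the fingers, y is the line along which they close (so a half turn about z gives the same grasp; the last joint's range is limited). The gripper opens to 88 mm and grips with 3 to 60 N. Pads are 19 mm wide; open, the fingers measure 130 mm over their backs; the gripper's body (78 mm by 193 mm) begins 47 mm behind the grasp point.
Start: joints at [1.435, 0.359, 0.012, 0, -1.224, -0.288], TCP at [0.278, 0.615, 0.249] pointing down, gripper open.
Joint ranges: [-3.07, 3.07], [-1.43, 2.12], [-1.02, 1.25], [-3.03, 1.67], [-3.05, -0], [-3.03, 3.03]. Speed limits (rad/s): [2.39, 2.39, 3.01, 3.14, 3.14, 3.14].

INTERFACE

Orientations are given as [roll, pitch, yaw] about the fixed x, y, z axes, in that order (R = Rz(yaw) Ry(pitch) Rx(roll)).
In Python, from station import monitor, viewer, order gives the robot as it stands. The module is installed in compiled form; this text tells all that it offers.
- The arm moves only by the tool servo_tool, never from a script. Its argument "targets" is a list of rows, each an object with "angular": the turn, a rotation vector about the tool's x, y, z in degrees, a list of three; "xyz": the shift along the tool's x, y, z in cm, a list of three; "claw": the finger opening in cm, from 0 to 8.76. A call has 1 to 20 rows; each row shifts and turns the commanded pose from where the row before left it, along the tool's axes as they then stand; what a row does not reach is not made up. A row lasts 1/10 s, in which the tool goes at most 50 mm and 8.59 degrees, less where a joint would pass 70% of its speed; a pose out of reach is approached as far as the arm can. A call is refused whole if a number of a shift passes 5 or a number of a turn 8.59, either way. A call with a gripper value outside its range is refused whole. The fingers move at their own pace and stop on an object; "force" is the grip in N (left out, the last holds). Time passes only in rows, so rows that do not move let the fingers close. It gives the time, the measured TCP pose, the force, the opening and the grip force at its end, in the units of the state.
- monitor.get_state(): the state, without advancing time (a new reading comes with each control period).
- viewer.grab_frame(name): name is "side" or "top" or "wrist"; returns a dict with "color" (480x640x3 uint8, blue, green, red), "fovy" (degrees; the focal length in pixels is half the picture's height over the tangent of half this angle, whatever the lens; pixels are square), "cx", "cy" (the principal point, pixels), "R" (3x3) and "t" (3): a world point X has camera coordinates R X + t. Camera axes: x right, y down, z forward; pixel columns grow to the right and rows downward; lengths in m; the calibration is good to about 2 mm. A picture is of the moment at which its call begins. There is no depth.
- order.job_done(): hands the job in; it is judged then, once.
The state is a dict: "t": time; "q": joint angles; "qd": joint speeds; "joint_efforts": joint torques, N m; "eef_pos": TCP position; "ee_rot": TCP orientation; "force": force on the tool from outside, world axes, zero at the start; "moment": the same for the moment, N m; "width": finger opening in m; "gripper_force": force on a finger pad.
Only numpy, scipy, OpenCV 4.12 (cv2) and the standard library are available. Lean on these libraries where they do the work, as an engineer would, in place of code of your own. Each camera call takes 0.05 s, during which the arm holds its last target. There are 200 camera calls.

TASK

Put the bench dust extractor back together: lower the filter cassette down into the open well in its top until it sits flat on the floor of the well, then hook the lid's lip under the ledge at one end of the well with the lid tilted, swing the other end down until the lid lies flush in the opening, and turn the latch fully home over the lid. Set both parts down under control, never letting them drop, and do not shove or knock over the shoe last, the tall tin, the small jar and the slim bottle standing round it.

Things in the scene. Friction and masses are not known exactly. Their poses are not given: they have to be found in the camera images.
- extractor: Grey metal bench dust extractor, fixed, 270 (x) x 210 (y) x 130 mm high; origin at the centre of its underside, z up, +x towards its latch end (a 50 mm air spigot, radius 30, on that face). Opening in its top: x -88 to +87, y -78 to +78 mm. Seating rim for the lid at z = 118: along both sides (|y| over 66) and the far end (x over 73); the lid's top is then flush at z = 130.
- ledge (a point): Middle of the ledge's lower edge, at the opening's -x end (extractor frame -88, 0, 126 mm; axes as the extractor's). The ledge is a 4 mm plate, z 126 to 130; under it a pocket as wide as the opening runs back to x = -108 and down to z = 98 (132 mm wide below z = 118), for the lid's lip.
- well_floor (a point): Centre of the flat floor of the filter well under the opening: extractor frame -6, 0, 50 mm; axes as the extractor's. The well is 158 (x) x 132 (y) mm: x -85 to +73, y -66 to +66 in the extractor frame.
- filter: Filter cassette: grey frame 148 (x) x 120 (y) x 35 mm high, white pleats on top, about 0.26 kg; origin at the centre of its underside, z up. Bridge handle across its middle: flat-sided bar 12 mm thick in x, 76 long in y, 43 to 63 mm above the underside, legs at y = +-33. Starts flat on the bench. Either end may face the ledge; fully in, it and its handle stay below the lid.
- lid: Lid: grey pan 170 (x) x 150 (y) x 12 mm, about 0.36 kg; origin at the centre of its underside, z up. Lip on its -x edge. Black bridge handle across its middle: flat-sided bar 14 mm thick in x, 106 long in y, 30 to 50 mm above the underside, legs at y = +-47. Starts flat on the bench. Seated: axes as the extractor's, origin 118 mm above its; play 2.5 mm at each end, 3 at each side.
- lid_lip (a point): Middle of the outer end of the lid's lip: lid frame -101, 0, 2 mm; axes as the lid's. The lip is 110 mm wide, 4 mm thick, level with the underside, 16 mm proud of the pan's edge (x = -85). With the lid tilted 0.4 rad the pan's upper edge leans 5 mm towards the ledge, so keep that room and close it as the lid comes down.
- latch (a joint): Turn latch on the far rim (extractor frame x = 109, y = 0): steel arm 38 mm long, 14 wide, 3 to 6.5 mm above the extractor's top, under a black wing grip. Radians: 0 (a stop) = fully home, arm pointing along the extractor's -x over the lid's edge; opens counter-clockwise from above, to 1.75; starts open, clear of the lid. Friction 0.06 N m, stays where it is left.
- latch_grip (a point): Middle of the latch's wing grip, on the turning axis, 24 mm above the extractor's top. The wing is 12 mm thick, 44 mm long in line with the arm, 9 to 34 mm above the extractor's top. This point's x axis points away from the arm and turns with it.
- last: Bystander: wooden shoe last (foot shape), 260 mm long along its x, 90 wide, up to 118 mm high, standing on its sole; origin under its middle.
- cement_tin: Bystander: tall round tin, 80 mm across, 165 mm high, upright; origin at the centre of its underside.
- hardener_jar: Bystander: small round jar with a screw cap, 48 mm across, 70 mm high; origin at the centre of its underside.
- cleaner_bottle: Bystander: slim round bottle, 60 mm across, 190 mm high, upright; origin at the centre of its underside.
Things that resemble listed ones, but are neither listed nor needed, are in the scene too. Leave any red look-alike of the lid alone.

How it is judged:
On the way, in this order (a step that is already met when the one before it is completed fails the run):
1. the filter sits flat on the floor of the well (z of filter in the frame of extractor between 0.046 and 0.0535 m and angle between the z axis of filter and the z axis of extractor, either way round below 0.04 rad and horizontal distance between filter and well_floor below 0.015 m), for 0.2 s.
2. the lid's lip is under the ledge while the lid is tilted, its far end up (x of lid_lip in the frame of extractor below -0.0905 m and z of lid_lip in the frame of extractor between 0.09 and 0.126 m and angle between the z axis of lid and the z axis of extractor, either way round above 0.1 rad), for 0.05 s.
3. the lid lies flush in the opening with its lip under the ledge (z of lid in the frame of extractor between 0.115 and 0.1215 m and angle between the z axis of lid and the z axis of extractor, either way round below 0.03 rad and x of lid_lip in the frame of extractor below -0.094 m and z of lid_lip in the frame of extractor below 0.1245 m), for 0.2 s.
4. the latch is turned home over the lid (value of joint latch below 0.15 rad), for 0.2 s.
At the end, for the whole second after the job is handed in: Filter flat on the floor of the well (within 3.5 mm and 0.04 rad); lid flush in the opening (within 3.5 mm in height and 0.03 rad), its lip at least 6 mm under the ledge; latch within 0.15 rad of its home stop; all released and at rest (all of step 1 and all of step 3 and value of joint latch below 0.15 rad and linear speed of each of lid, filter below 0.02 m/s); the robot touches nothing.
It fails at once if a bystander is shoved by more than 25 mm (distance of any of last, cement_tin, hardener_jar, cleaner_bottle from where it was at the start of the episode above 0.025 m).
It fails at once if a bystander is tipped (angle between any of last, cement_tin, hardener_jar, cleaner_bottle's own z axis and vertical above 0.3 rad).
It fails at once if the filter is dropped (moves faster than 0.5 m/s untouched by the fingers) (linear speed of filter above 0.5 m/s and contact force between the fingers and filter below 0.2 N).
It fails at once if the lid is dropped (moves faster than 0.5 m/s untouched by the fingers) (linear speed of lid above 0.5 m/s and contact force between the fingers and lid below 0.2 N).
It also fails if it takes over 66 s, if anything falls off the work surface, if the arm or the gripper's body presses on something with over 40 N, if the wrist force passes 120 N, or if a joint passes its speed limit or range.

## Working session

There is one attempt and no reset: what is moved stays moved. The work goes in short steps, Python scripts to look and compute and a tool call to move; the robot and the scene stay as the last step left them, time stands still between calls to the robot, and variables do not carry over. Pictures are saved under pics/ and viewed, at most 10 in all, crops included, and the job is handed in when it is done.

Besides the shell and the picture viewer there is one more tool, called after "Call:" as a command line: name --argument value ..., lists and objects as JSON in quotes. servo_tool: Moves the arm, as the interface text tells. Its arguments: {"type":"object","properties":{"targets":{"type":"array"},"force":{"type":"number"}},"required":["targets"]}

```bash
mkdir -p pics; ls
cat > h.py <<'E'
import numpy as np, cv2
from scipy.spatial.transform import Rotation as Rn
from station import monitor, viewer, order
def grab(n):
    f=viewer.grab_frame(n); f['F']=240/np.tan(np.radians(f['fovy'])/2); f['R']=np.array(f['R']); f['t']=np.array(f['t']); return f
def ray(f,u,v):
    d=f['R'].T@np.array([(u-f['cx'])/f['F'],(v-f['cy'])/f['F'],1.]); return -f['R'].T@f['t'], d
def onz(f,u,v,z):
    o,d=ray(f,u,v); return o+d*(z-o[2])/d[2]
def two(fa,a,fb,b):
    o1,d1=ray(fa,*a); o2,d2=ray(fb,*b); d1=d1/np.linalg.norm(d1); d2=d2/np.linalg.norm(d2)
    s=np.linalg.lstsq(np.c_[d1,-d2],o2-o1,rcond=None)[0]; p,q=o1+s[0]*d1,o2+s[1]*d2
    return (p+q)/2, np.linalg.norm(p-q)
def px(f,X):
    c=f['R']@np.array(X)+f['t']; return c[:2]/c[2]*f['F']+[f['cx'],f['cy']]
E
python3 - <<'E'
from h import *
import pickle
fs={n:grab(n) for n in('top','side','wrist')}
pickle.dump(fs,open('f0.pkl','wb'))
for n,f in fs.items():
    cv2.imwrite(f'pics/{n}0.png',f['color']); print(n,f['fovy'],f['cx'],f['cy'],(-f['R'].T@f['t']).round(3),f['R'].round(2).tolist())
print(monitor.get_state())
E
```

```text
pics
top 49.25947883111803 318.39548847093033 234.3530173208165 [0.287 0.023 1.453] [[-0.01, -1.0, 0.01], [-0.99, 0.01, -0.13], [0.13, -0.01, -0.99]]
side 55.989447351911664 323.8035092926835 237.62156342451541 [-0.014 -0.728  0.753] [[0.82, -0.58, -0.02], [-0.36, -0.47, -0.81], [0.46, 0.66, -0.59]]
wrist 67.56242098405184 323.51992168344765 241.6861381193327 [0.338 0.587 0.383] [[-0.41, -0.91, 0.0], [-0.88, 0.4, 0.25], [-0.23, 0.1, -0.97]]
{'t': 0.15, 'q': array([ 1.43509691e+00,  3.59208853e-01,  1.12890952e-02, -2.20740313e-04,
       -1.22407794e+00, -2.88097143e-01]), 'qd': array([ 8.24299469e-04, -1.35855689e-03,  2.88335662e-03,  2.09745193e-03,
        7.18493332e-05, -4.66772998e-04]), 'joint_efforts': array([ 1.60125960e-04, -5.83274460e+01,  2.93290633e+01,  7.00106978e+00,
        8.85783462e-03, -9.53419658e-05]), 'eef_pos': array([0.27747337, 0.61497945, 0.24786133]), 'ee_rot': array([ 3.14038183e+00, -1.42383543e-04, -4.23871609e-01]), 'force': array([-0.31301742,  0.31773808, -0.02512806]), 'moment': array([ 0.01188732,  0.00483923, -0.01228123]), 'gripper_force': 0.0, 'width': 0.08752869295801091}
```

View pics/top0.png

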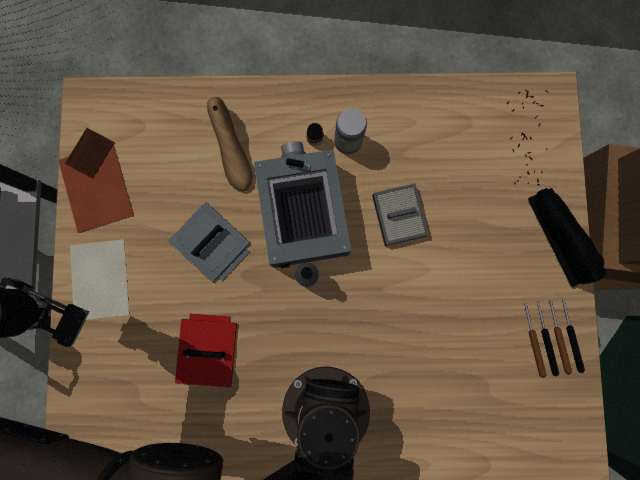

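View pics/side0.png

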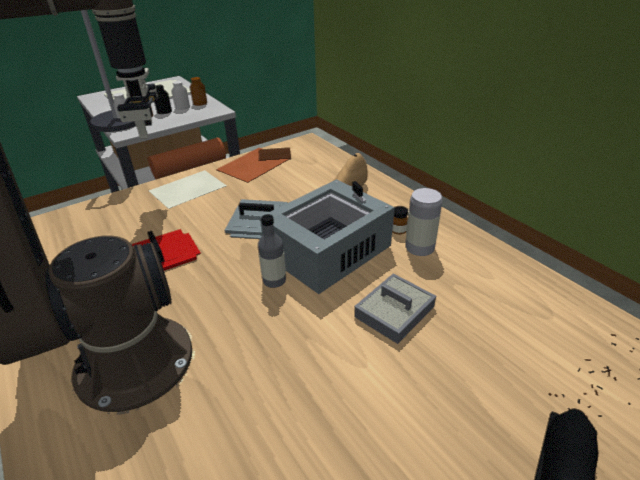

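Run:
```python
import pickle,cv2
f=pickle.load(open('f0.pkl','rb'))
a=cv2.resize(f['top']['color'][135:300,160:440],None,fx=2.85,fy=2.85,interpolation=cv2.INTER_CUBIC)
cv2.imwrite('pics/crop1.png',a)
a=cv2.resize(f['side']['color'][170:345,220:450],None,fx=3.4,fy=3.4,interpolation=cv2.INTER_CUBIC)
cv2.imwrite('pics/crop2.png',a)
```

```text
(no output)
```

View pics/crop1.png

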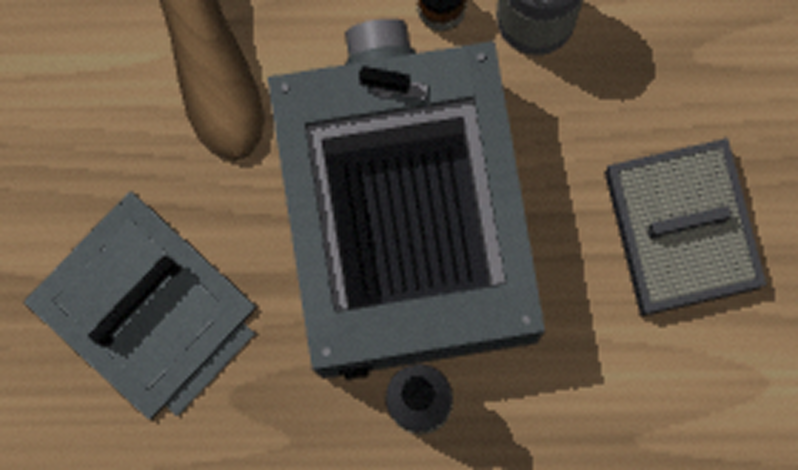

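View pics/crop2.png

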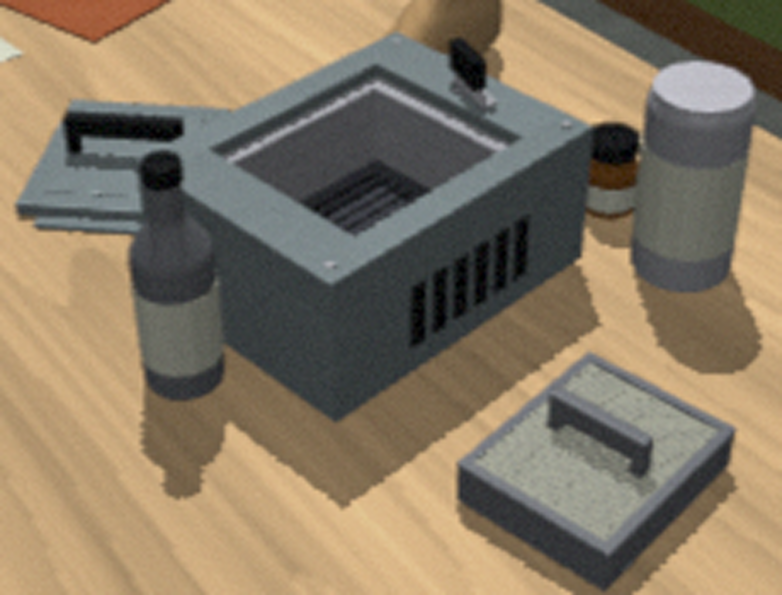

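The top view shows these candidates. Lid: the grey pan with the black handle at (210,243), lip on its lower-right edge, or the red look-alike at (207,350), which I'll leave alone. Filter: only the pleated cassette at (402,215). Latch: the black wing at (295,162), with its steel arm pointing right, so it is open. Both crops agree: the grey lid, the filter, the extractor with its ledge end towards the robot, and the bottle standing right by the ledge end.

Run:
```python
from h import *
import pickle
f=pickle.load(open('f0.pkl','rb')); T,S=f['top'],f['side']
c=lambda p:(p[0]/2.85+160-.3,p[1]/2.85+135-.3)
s=lambda p:(p[0]/3.4+220-.3,p[1]/3.4+170-.3)
P={'ex_nearR':((543,333),(331,284)),'ex_farR':((495,44),(592,127)),'ex_farL':((270,76),(396,36)),
'filt_h_L':((650,232),(556,396)),'filt_h_R':((732,214),(648,440)),
'filt_c':((645,314),(460,463)),'filt_c2':((765,287),(606,553)),'filt_c3':((727,140),(733,430)),
'lid_h1':((97,337),(70,118)),'lid_h2':((172,262),(182,128)),'wing':((385,80),(467,62)),
'bottlecap':((417,393),(160,165)),'tin':((540,0),(705,85)),'jar':((443,0),(615,135))}
for k,(a,b) in P.items():
    X,e=two(T,c(a),S,s(b)); print(k,X.round(3),round(e,4))
for n,p in dict(nearL=(316,370),nearR=(543,333),farR=(495,44),farL=(270,76)).items(): print(n,onz(T,*c(p),.13).round(3))
for n,p in dict(a=(25,300),b=(131,195),cc=(258,310),d=(155,418)).items(): print('lid',n,onz(T,*c(p),.012).round(3))
print('lid lip',onz(T,*c((257,337)),.003),onz(T,*c((175,413)),.003))
print('last tip',onz(T,*c((240,160)),.03), 'toe',onz(T,213,98,.0))
```

```text
ex_nearR [ 0.416 -0.069  0.132] 0.0032
ex_farR [ 0.681 -0.031  0.132] 0.0015
ex_farL [0.653 0.175 0.128] 0.0014
filt_h_L [ 0.519 -0.179  0.057] 0.0047
filt_h_R [ 0.531 -0.254  0.069] 0.0006
filt_c [ 0.443 -0.174  0.037] 0.0037
filt_c2 [ 0.466 -0.289  0.039] 0.0014
filt_c3 [ 0.61  -0.258  0.036] 0.0003
lid_h1 [0.426 0.347 0.048] 0.0019
lid_h2 [0.497 0.277 0.045] 0.0024
wing [0.642 0.069 0.156] 0.0006
bottlecap [0.36  0.043 0.188] 0.0002
tin [ 0.721 -0.08   0.173] 0.0323
jar [0.745 0.013 0.076] 0.0106
nearL [0.385 0.134 0.13 ]
nearR [ 0.415 -0.069  0.13 ]
farR [ 0.681 -0.031  0.13 ]
farL [0.653 0.175 0.13 ]
lid a [0.465 0.425 0.012]
lid b [0.568 0.324 0.012]
lid cc [0.453 0.199 0.012]
lid d [0.349 0.298 0.012]
lid lip [0.42716765 0.2014857  0.003     ] [0.35438071 0.28057172 0.003     ]
last tip [0.59742336 0.21515016 0.03      ] toe [0.8790324  0.30970856 0.        ]
```

Call:
servo_tool --targets '[{"angular": [0,0,8.18],"xyz": [0,0,-0.6],"claw": 8.7},{"angular": [0,0,8.18],"xyz": [0,0,-0.6],"claw": 8.7},{"angular": [0,0,8.18],"xyz": [0,0,-0.6],"claw": 8.7},{"angular": [0,0,8.18],"xyz": [0,0,-0.6],"claw": 8.7},{"angular": [0,0,8.18],"xyz": [0,0,-0.6],"claw": 8.7},{"angular": [0,0,8.18],"xyz": [0,0,-0.6],"claw": 8.7},{"angular": [0,0,8.18],"xyz": [0,0,-0.6],"claw": 8.7},{"angular": [0,0,0],"xyz": [4.3,-1.57,0],"claw": 8.7},{"angular": [0,0,0],"xyz": [4.3,-1.57,0],"claw": 8.7},{"angular": [0,0,0],"xyz": [4.3,-1.57,0],"claw": 8.7},{"angular": [0,0,0],"xyz": [4.3,-1.57,0],"claw": 8.7},{"angular": [0,0,0],"xyz": [4.3,-1.57,0],"claw": 8.7},{"angular": [0,0,0],"xyz": [4.3,-1.57,0],"claw": 8.7},{"angular": [0,0,0],"xyz": [4.3,-1.57,0],"claw": 8.7},{"angular": [0,0,0],"xyz": [4.3,-1.57,0],"claw": 8.7},{"angular": [0,0,0],"xyz": [4.3,-1.57,0],"claw": 8.7},{"angular": [0,0,0],"xyz": [4.3,-1.57,0],"claw": 8.7},{"angular": [0,0,0],"xyz": [4.3,-1.57,0],"claw": 8.7},{"angular": [0,0,0],"xyz": [4.3,-1.57,0],"claw": 8.7},{"angular": [0,0,0],"xyz": [0,0,0],"claw": 8.7}]' --force 40

```text
t: 2.15
eef_pos: [0.5412, 0.1284, 0.2901]
ee_rot: [3.141, -0.001, -1.428]
force: [0.1, 0.3, -0.3]
width: 0.0872
gripper_force: 0.0
```

Run:
```python
from h import *
import pickle
f=grab('wrist'); pickle.dump(f,open('f1.pkl','wb')); cv2.imwrite('pics/w1.png',f['color'])
```

```text
(no output)
```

View pics/w1.png

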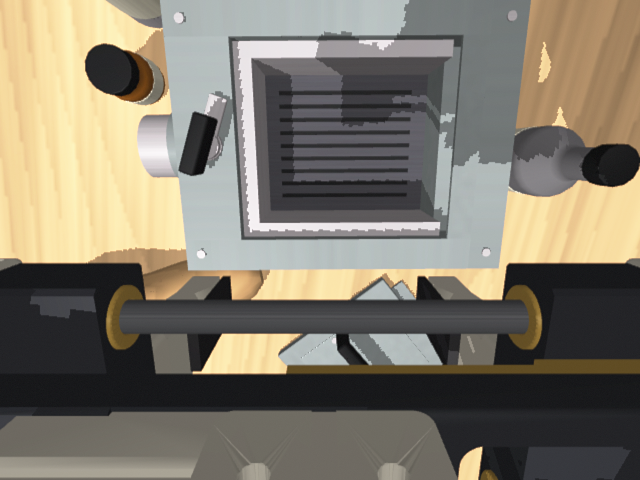

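The wrist view shows the extractor top with four screws at (179,17), (513,15), (486,252) and (201,254). The opening corners are at about (229,38), (462,35), (447,238) and (243,240). The latch wing is at (197,143), with its arm pointing up to (215,97). The bottle stands by the ledge end at right.

```bash
cat >> h.py <<'E'
def sub(f,pts,w=5):
    g=cv2.cvtColor(f['color'],cv2.COLOR_BGR2GRAY)
    return cv2.cornerSubPix(g,np.array(pts,np.float32).reshape(-1,1,2),(w,w),(-1,-1),(3,40,.01)).reshape(-1,2)
def screws(f,pts,r=9):
    out=[]
    g=cv2.cvtColor(f['color'],cv2.COLOR_BGR2GRAY).astype(float)
    for x,y in pts:
        p=g[y-r:y+r+1,x-r:x+r+1]; m=np.clip(p-np.median(p)-15,0,None); Y,X=np.mgrid[y-r:y+r+1,x-r:x+r+1]
        out.append(((m*X).sum()/m.sum(),(m*Y).sum()/m.sum()))
    return np.array(out)
E
python3 - <<'E'
from h import *
import pickle
f=pickle.load(open('f1.pkl','rb'))
s=screws(f,[(179,17),(513,15),(486,252),(201,254)]); print(s.round(1).tolist())
c=sub(f,[(229,38),(462,35),(447,238),(243,240)],4); print(c.round(1).tolist())
for P in (s,c):
    W=np.array([onz(f,*p,.13) for p in P])[:,:2]; e1=(W[0]-W[1]); e2=W[3]-W[2]; s1=W[3]-W[0]; s2=W[2]-W[1]
    print(W.round(4).tolist(),'ctr',W.mean(0).round(4),'yaws',[round(np.arctan2(e[1],e[0]),4) for e in(e1,e2)],[round(np.arctan2(-e[0],e[1]),4) for e in(s1,s2)],[round(np.linalg.norm(e),4) for e in (e1,e2,s1,s2)])
# wing line: mask black near
g=f['color'].max(2); m=(g<45).astype(np.uint8); m[:,:]=m
r=np.zeros_like(m); r[95:185,165:235]=m[95:185,165:235]
n,l,st,ce=cv2.connectedComponentsWithStats(r); i=1+np.argmax(st[1:,4]); 
rc=cv2.minAreaRect(np.argwhere(l==i)[:,::-1].astype(np.float32)); print(rc,st[i])
b=cv2.boxPoints(rc); print([onz(f,*p,.164).round(4).tolist() for p in b])
E
```

```text
[[178.0, 17.4], [512.0, 15.2], [485.9, 252.2], [200.5, 254.1]]
[[227.89999389648438, 36.29999923706055], [462.79998779296875, 34.599998474121094], [446.20001220703125, 238.10000610351562], [241.10000610351562, 239.10000610351562]]
[[0.6702, -0.0162], [0.4278, -0.0527], [0.401, 0.126], [0.6431, 0.1627]] ctr [0.5355 0.055 ] yaws [np.float64(0.1497), np.float64(0.1503)] [np.float64(0.1505), np.float64(0.1491)] [np.float64(0.2452), np.float64(0.2449), np.float64(0.1809), np.float64(0.1808)]
[[0.633, -0.0089], [0.4605, -0.0351], [0.4375, 0.1187], [0.6098, 0.1446]] ctr [0.5352 0.0548] yaws [np.float64(0.1505), np.float64(0.1488)] [np.float64(0.1502), np.float64(0.1485)] [np.float64(0.1745), np.float64(0.1742), np.float64(0.1552), np.float64(0.1555)]
((197.85296630859375, 144.5882568359375), (24.738632202148438, 60.876441955566406), 14.03624439239502) [184 113  33  62 840]
[[0.6519, 0.0914, 0.164], [0.6436, 0.0497, 0.164], [0.6269, 0.0513, 0.164], [0.6346, 0.0932, 0.164]]
```

Call:
servo_tool --targets '[{"angular": [0,0,-1],"xyz": [4.3,0.8,0],"claw": 8.7},{"angular": [0,0,-1],"xyz": [4.3,0.8,0],"claw": 8.7},{"angular": [0,0,-1],"xyz": [4.3,0.8,0],"claw": 8.7},{"angular": [0,0,0],"xyz": [4.3,0.8,0],"claw": 8.7},{"angular": [0,0,0],"xyz": [4.3,0.8,0],"claw": 8.7},{"angular": [0,0,0],"xyz": [0,0,0],"claw": 8.7}]'

```text
t: 2.8
eef_pos: [0.5382, -0.089, 0.2904]
ee_rot: [3.141, -0.0, -1.374]
force: [-0.4, 1.0, 0.0]
width: 0.0872
gripper_force: 0.0
```

Run:
```python
from h import *
import pickle
f=grab('wrist'); pickle.dump(f,open('f2.pkl','wb')); cv2.imwrite('pics/w2.png',f['color'])
```

Call:
servo_tool --targets '[{"angular": [0,0,0],"xyz": [3,0,1],"claw": 8.7},{"angular": [0,0,0],"xyz": [3,0,1],"claw": 8.7},{"angular": [0,0,0],"xyz": [0,0,1],"claw": 8.7},{"angular": [0,0,0],"xyz": [0,0,0],"claw": 8.7}]'

```text
t: 3.25
eef_pos: [0.55, -0.1438, 0.2588]
ee_rot: [3.139, 0.001, -1.371]
force: [0.4, -0.5, -0.7]
width: 0.0867
gripper_force: 0.0
```

Run:
```python
from h import *
import pickle
f=grab('wrist'); pickle.dump(f,open('f3.pkl','wb')); cv2.imwrite('pics/w3.png',f['color'])
a=pickle.load(open('f2.pkl','rb'))
cv2.imwrite('pics/w23.png',cv2.resize(np.vstack([a['color'][:320],f['color'][:320]]),None,fx=.9,fy=.9))
```

```text
(no output)
```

View pics/w23.png

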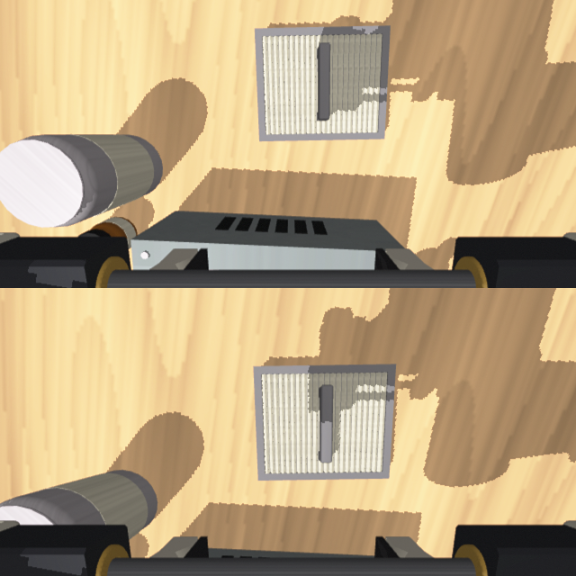

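Both wrist views show the cassette: frame corners at about (283,32), (434,30), (427,152) and (289,156) in the first, and the handle bar end to end from (361,48) to (359,133).

Run:
```python
from h import *
import pickle
a=pickle.load(open('f2.pkl','rb'));b=pickle.load(open('f3.pkl','rb'))
A=np.array([(255,29),(391,27),(384,137),(260,140),(325,43),(323,120)])/.9
B=np.array([(254,79),(396,76),(389,189),(258,191),(327,97),(326,174)])/.9
A[:4]=sub(a,A[:4],5); B[:4]=sub(b,B[:4],5); print(A.round(1).tolist(),B.round(1).tolist())
for p,q in zip(A,B): X,e=two(a,p,b,q); print(X.round(4),round(e,4))
for f,P in((a,A),(b,B)):
    W=np.array([onz(f,*p,.035) for p in P[:4]])[:,:2]; e1=W[0]-W[1]; s1=W[3]-W[0]; e2=W[3]-W[2]; s2=W[2]-W[1]
    print('ctr',W.mean(0).round(4),[np.arctan2(e[1],e[0]).round(3) for e in(e1,e2)],[np.arctan2(-e[0],e[1]).round(3) for e in(s1,s2)],[np.linalg.norm(e).round(4) for e in(e1,e2,s1,s2)],'h',onz(f,*P[4:].mean(0),.063).round(4))
```

```text
[[282.4, 31.3], [434.4, 30.0], [426.7, 153.6], [287.7, 156.6], [361.1, 47.8], [358.9, 133.3]] [[281.1, 86.7], [439.6, 84.0], [431.8, 211.0], [286.3, 213.5], [363.3, 107.8], [362.2, 193.3]]
[ 0.6132 -0.2577  0.034 ] 0.0001
[ 0.4645 -0.2928  0.0194] 0.0008
[ 0.4439 -0.1727  0.0361] 0.0
[ 0.5875 -0.1407  0.0344] 0.0001
[ 0.5356 -0.2518  0.0591] 0.0005
[ 0.5197 -0.1776  0.0545] 0.001
ctr [ 0.5279 -0.2146] [np.float64(0.205), np.float64(0.219)] [np.float64(0.216), np.float64(0.204)] [np.float64(0.1488), np.float64(0.1473), np.float64(0.1194), np.float64(0.1175)] h [ 0.5284 -0.2149  0.063 ]
ctr [ 0.5283 -0.215 ] [np.float64(0.216), np.float64(0.217)] [np.float64(0.215), np.float64(0.214)] [np.float64(0.1475), np.float64(0.1474), np.float64(0.1195), np.float64(0.1194)] h [ 0.5285 -0.2159  0.063 ]
```

Call:
servo_tool --targets '[{"angular": [0,0,-0.9],"xyz": [2.17,1.21,0.8],"claw": 6},{"angular": [0,0,0],"xyz": [2.17,1.21,1],"claw": 6},{"angular": [0,0,0],"xyz": [2.17,1.21,2],"claw": 6},{"angular": [0,0,0],"xyz": [0,0,4],"claw": 6},{"angular": [0,0,0],"xyz": [0,0,4],"claw": 6},{"angular": [0,0,0],"xyz": [0,0,4],"claw": 6},{"angular": [0,0,0],"xyz": [0,0,2.5],"claw": 6},{"angular": [0,0,0],"xyz": [0,0,1.5],"claw": 6},{"angular": [0,0,0],"xyz": [0,0,0],"claw": 6}]'

```text
t: 4.2
eef_pos: [0.5281, -0.2146, 0.061]
ee_rot: [3.138, 0.001, -1.354]
force: [0.5, -0.1, -0.6]
width: 0.0601
gripper_force: 0.0
```

Call:
servo_tool --targets '[{"angular": [0,0,0],"xyz": [0,0,0],"claw": 3},{"angular": [0,0,0],"xyz": [0,0,0],"claw": 1.5},{"angular": [0,0,0],"xyz": [0,0,0],"claw": 0.5},{"angular": [0,0,0],"xyz": [0,0,0],"claw": 0.5},{"angular": [0,0,0],"xyz": [0,0,0],"claw": 0.5},{"angular": [0,0,0],"xyz": [0,0,0],"claw": 0.5},{"angular": [0,0,0],"xyz": [0,0,0],"claw": 0.5},{"angular": [0,0,0],"xyz": [0,0,-0.5],"claw": 0.5},{"angular": [0,0,0],"xyz": [0,0,-1],"claw": 0.5},{"angular": [0,0,0],"xyz": [0,0,-1],"claw": 0.5},{"angular": [0,0,0],"xyz": [0,0,0],"claw": 0.5}]' --force 40

```text
t: 5.3
eef_pos: [0.53, -0.2163, 0.0895]
ee_rot: [-3.139, -0.001, -1.355]
force: [-0.2, -0.1, -2.9]
width: 0.0118
gripper_force: 40.0
```

Call:
servo_tool --targets '[{"angular": [0,0,1.9],"xyz": [0,0,-2.5],"claw": 0.5},{"angular": [0,0,1.9],"xyz": [0,0,-4],"claw": 0.5},{"angular": [0,0,0],"xyz": [0,0,-4],"claw": 0.5},{"angular": [0,0,0],"xyz": [0,0,-2.5],"claw": 0.5},{"angular": [0,0,0],"xyz": [-1.5,-0.23,0],"claw": 0.5},{"angular": [0,0,0],"xyz": [-2.5,-0.39,0],"claw": 0.5},{"angular": [0,0,0],"xyz": [-3.5,-0.55,0],"claw": 0.5},{"angular": [0,0,0],"xyz": [-3.8,-0.59,0],"claw": 0.5},{"angular": [0,0,0],"xyz": [-3.8,-0.59,0],"claw": 0.5},{"angular": [0,0,0],"xyz": [-3.8,-0.59,0],"claw": 0.5},{"angular": [0,0,0],"xyz": [-3.8,-0.59,0],"claw": 0.5},{"angular": [0,0,0],"xyz": [-2.5,-0.39,0],"claw": 0.5},{"angular": [0,0,0],"xyz": [-1.38,-0.22,0],"claw": 0.5},{"angular": [0,0,0],"xyz": [0,0,0],"claw": 0.5},{"angular": [0,0,0],"xyz": [0,0,0],"claw": 0.5}]'

```text
t: 6.8
eef_pos: [0.5297, 0.0528, 0.2169]
ee_rot: [3.14, -0.0, -1.421]
force: [-0.7, 0.2, -3.2]
width: 0.0118
gripper_force: 40.0
```

Run:
```python
from h import *
import pickle
f=grab('wrist'); pickle.dump(f,open('f4.pkl','wb')); cv2.imwrite('pics/w4.png',f['color'])
for i in range(3): s=monitor.get_state(); print(s['eef_pos'].round(4),s['ee_rot'].round(4))
```

```text
[0.5298 0.0523 0.2171] [ 3.1406e+00 -2.0000e-04 -1.4217e+00]
[0.5298 0.0523 0.2171] [ 3.1406e+00 -2.0000e-04 -1.4217e+00]
[0.5298 0.0523 0.2171] [ 3.1406e+00 -2.0000e-04 -1.4217e+00]
```

View pics/w4.png

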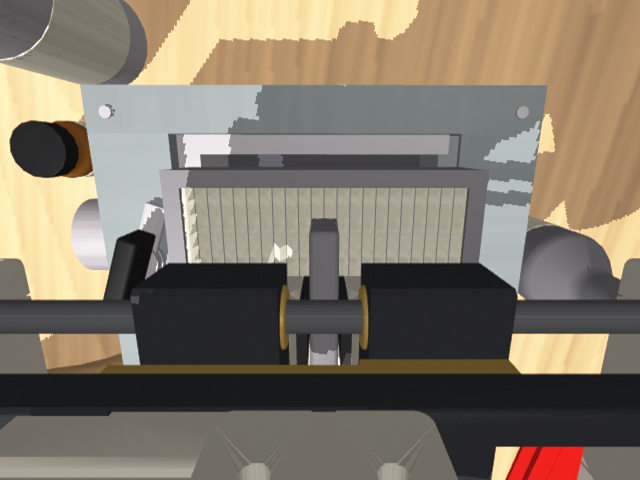

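The picture shows the cassette level in the hand with its front frame corners at (161,170) and (488,170). It is centred over the opening, whose far edge runs from (170,134) to (461,134).

Run:
```python
from h import *
import pickle
f=pickle.load(open('f4.pkl','rb'))
c=sub(f,[(161,170),(488,170)],4); sc=screws(f,[(105,111),(523,112)],7); print(c,sc)
E=np.array([.5356,.0550]); R=np.array([[np.cos(.15),-np.sin(.15)],[np.sin(.15),np.cos(.15)]])
for z in(.191,): print((1e3*np.array([R.T@(onz(f,*p,z)[:2]-E) for p in c])).round(1))
print('screws',(1e3*np.array([R.T@(onz(f,*p,.13)[:2]-E) for p in sc])).round(1),'expect +-122.5,-90.5')
```

```text
[[158.76224 169.67574]
 [488.3657  169.7299 ]] [[104.23212045 111.84065245]
 [521.99107143 112.98214286]]
[[ 66.9 -59.8]
 [-79.  -59.9]]
screws [[ 122.5  -89.9]
 [-122.6  -89.5]] expect +-122.5,-90.5
```

Call:
servo_tool --targets '[{"angular": [0,0,0],"xyz": [0,0.1,1],"claw": 0.5},{"angular": [0,0,0],"xyz": [0,0,1.5],"claw": 0.5},{"angular": [0,0,0],"xyz": [0,0,1.5],"claw": 0.5},{"angular": [0,0,0],"xyz": [0,0,1.5],"claw": 0.5},{"angular": [0,0,0],"xyz": [0,0,1.5],"claw": 0.5},{"angular": [0,0,0],"xyz": [0,0,1.5],"claw": 0.5},{"angular": [0,0,0],"xyz": [0,0,1],"claw": 0.5},{"angular": [0,0,0],"xyz": [0,0,0.5],"claw": 0.5},{"angular": [0,0,0],"xyz": [0,0,0.2],"claw": 0.5},{"angular": [0,0,0],"xyz": [0,0,0],"claw": 0.5}]'

```text
t: 7.85
eef_pos: [0.5293, 0.0526, 0.1156]
ee_rot: [-3.141, -0.0, -1.422]
force: [0.5, -0.4, -2.6]
width: 0.0114
gripper_force: 40.0
```

Call:
servo_tool --targets '[{"angular": [0,0,0],"xyz": [0,0,0.1],"claw": 0.5},{"angular": [0,0,0],"xyz": [0,0,0.1],"claw": 0.5},{"angular": [0,0,0],"xyz": [0,0,0.1],"claw": 0.5},{"angular": [0,0,0],"xyz": [0,0,0],"claw": 0.5}]'

```text
t: 8.25
eef_pos: [0.5293, 0.0528, 0.1127]
ee_rot: [-3.141, 0.0, -1.421]
force: [0.3, -0.2, -3.1]
width: 0.0119
gripper_force: 40.0
```

Call:
servo_tool --targets '[{"angular": [0,0,0],"xyz": [0,0,0.1],"claw": 0.5},{"angular": [0,0,0],"xyz": [0,0,0.1],"claw": 0.5},{"angular": [0,0,0],"xyz": [0,0,0],"claw": 0.5}]'

```text
t: 8.55
eef_pos: [0.5293, 0.0528, 0.1126]
ee_rot: [-3.141, -0.0, -1.421]
force: [-8.0, 1.6, 17.0]
width: 0.0118
gripper_force: 40.0
```

Call:
servo_tool --targets '[{"angular": [0,0,0],"xyz": [0,0,-0.15],"claw": 0.5},{"angular": [0,0,0],"xyz": [0,0,0],"claw": 1.6},{"angular": [0,0,0],"xyz": [0,0,0],"claw": 3},{"angular": [0,0,0],"xyz": [0,0,0],"claw": 4},{"angular": [0,0,0],"xyz": [0,0,0],"claw": 4},{"angular": [0,0,0],"xyz": [0,0,-1],"claw": 4},{"angular": [0,0,0],"xyz": [0,0,-3],"claw": 4},{"angular": [0,0,0],"xyz": [0,0,-4],"claw": 4},{"angular": [0,0,0],"xyz": [0,0,-4.5],"claw": 4},{"angular": [0,0,0],"xyz": [0,0,-4.5],"claw": 4},{"angular": [0,0,0],"xyz": [0,0,0],"claw": 4},{"angular": [0,0,0],"xyz": [0,0,0],"claw": 4}]'

```text
t: 9.75
eef_pos: [0.5295, 0.0529, 0.284]
ee_rot: [-3.138, 0.001, -1.421]
force: [-0.8, 0.6, -0.9]
width: 0.0399
gripper_force: 0.0
```

Run:
```python
from h import *
import pickle
f=grab('wrist'); pickle.dump(f,open('f5.pkl','wb')); cv2.imwrite('pics/w5.png',f['color'])
```

```text
(no output)
```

View pics/w5.png

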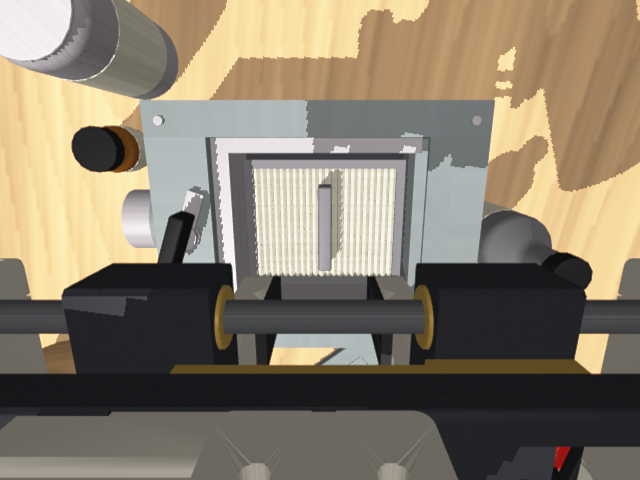

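The picture shows the cassette square in the well with its handle from (325,185) to (324,270), and the latch still open. Next is the lid.

Call:
servo_tool --targets '[{"angular": [0,0,-7.8],"xyz": [0,0,0],"claw": 6},{"angular": [0,0,-7.8],"xyz": [0,0,0],"claw": 6},{"angular": [0,0,-7.8],"xyz": [0,0,0],"claw": 6},{"angular": [0,0,-7.8],"xyz": [0,0,0],"claw": 6},{"angular": [0,0,-7.8],"xyz": [0,0,0],"claw": 6},{"angular": [0,0,0],"xyz": [-4.1,-2.06,0],"claw": 6},{"angular": [0,0,0],"xyz": [-4.1,-2.06,0],"claw": 6},{"angular": [0,0,0],"xyz": [-4.1,-2.06,0],"claw": 6},{"angular": [0,0,0],"xyz": [-4.1,-2.06,0],"claw": 6},{"angular": [0,0,0],"xyz": [-4.1,-2.06,0],"claw": 6},{"angular": [0,0,0],"xyz": [-4.1,-2.06,0],"claw": 6},{"angular": [0,0,0],"xyz": [-4.1,-2.06,0],"claw": 6},{"angular": [0,0,0],"xyz": [0,0,0],"claw": 6},{"angular": [0,0,0],"xyz": [0,0,0],"claw": 6}]'

```text
t: 11.2
eef_pos: [0.4137, 0.3532, 0.2805]
ee_rot: [3.138, -0.001, -0.739]
force: [0.2, -0.7, -0.3]
width: 0.0604
gripper_force: 0.0
```

Run:
```python
from h import *
import pickle
f=grab('wrist'); pickle.dump(f,open('f6.pkl','wb')); cv2.imwrite('pics/w6.png',f['color'])
```

Call:
servo_tool --targets '[{"angular": [0,0,0],"xyz": [2,0,2],"claw": 6},{"angular": [0,0,0],"xyz": [1,0,4],"claw": 6},{"angular": [0,0,0],"xyz": [0,0,0],"claw": 6},{"angular": [0,0,0],"xyz": [0,0,0],"claw": 6}]'

```text
t: 11.65
eef_pos: [0.4373, 0.3311, 0.222]
ee_rot: [3.14, -0.001, -0.743]
force: [0.1, 0.0, 1.2]
width: 0.0598
gripper_force: 0.0
```

Run:
```python
from h import *
import pickle
f=grab('wrist'); pickle.dump(f,open('f7.pkl','wb')); cv2.imwrite('pics/w7.png',f['color'])
a=pickle.load(open('f6.pkl','rb'))
cv2.imwrite('pics/w67.png',cv2.resize(np.vstack([a['color'][:320],f['color'][:320]]),None,fx=.9,fy=.9))
```

```text
(no output)
```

View pics/w67.png

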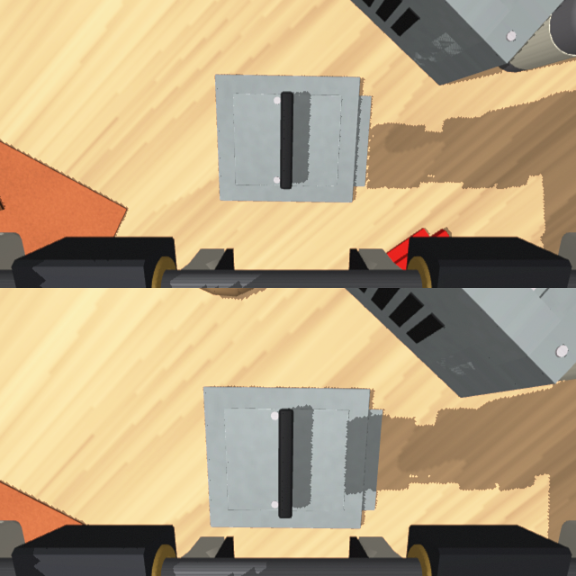

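Both views show the grey lid with its corners in the first at about (240,83), (402,87), (393,224) and (244,223). Its black handle runs from (319,102) to (319,209), and the lip on the right points the way it must go.

Run:
```python
from h import *
import pickle
a=pickle.load(open('f6.pkl','rb'));b=pickle.load(open('f7.pkl','rb'))
A=np.array([(216,75),(362,78),(354,202),(220,201)])/.9
B=np.array([(204,99),(373,100),(364,240),(211,239)])/.9
A=sub(a,A,4); B=sub(b,B,4)
H=[]
for f,P in((a,A),(b,B)):
    m=(f['color'].max(2)<60).astype(np.uint8); r=np.zeros_like(m); x0,y0=P.min(0).astype(int)+20; x1,y1=P.max(0).astype(int)-20; r[y0-15:y1+15,x0:x1]=m[y0-15:y1+15,x0:x1]
    n,l,st,ce=cv2.connectedComponentsWithStats(r); i=1+np.argmax(st[1:,4]); rc=cv2.minAreaRect(np.argwhere(l==i)[:,::-1].astype(np.float32)); bx=cv2.boxPoints(rc)
    bx=bx[np.argsort(bx[:,1])]; H.append((bx[:2].mean(0),bx[2:].mean(0))); print(rc)
print(A.round(1).tolist(),B.round(1).tolist())
for p,q in list(zip(A,B))+list(zip(*H)): X,e=two(a,p,b,q); print(X.round(4),round(e,4))
for f,P,h in((a,A,H[0]),(b,B,H[1])):
    W=np.array([onz(f,*p,.012) for p in P])[:,:2]; e1=W[0]-W[1]; s1=W[3]-W[0]; e2=W[3]-W[2]; s2=W[2]-W[1]
    print('ctr',W.mean(0).round(4),[np.arctan2(e[1],e[0]).round(3) for e in(e1,e2)],[np.arctan2(-e[0],e[1]).round(3) for e in(s1,s2)],[np.linalg.norm(e).round(4) for e in(e1,e2,s1,s2)],'h',onz(f,*np.mean(h,0),.05).round(4))
```

```text
((318.5, 155.5), (107.0, 13.0), 90.0)
((317.5, 194.5), (121.0, 15.0), 90.0)
[[238.8000030517578, 81.69999694824219], [403.8999938964844, 86.5], [393.3999938964844, 221.8000030517578], [244.5, 222.6999969482422]] [[224.6999969482422, 109.5999984741211], [414.8999938964844, 112.30000305175781], [401.70001220703125, 263.3999938964844], [234.60000610351562, 265.29998779296875]]
[0.5694 0.3255 0.0271] 0.0004
[ 0.4534  0.198  -0.0012] 0.0002
[0.3477 0.3018 0.0038] 0.0012
[0.4638 0.4298 0.0073] 0.0003
[0.4995 0.2803 0.0444] 0.0002
[0.4226 0.3509 0.0485] 0.0003
ctr [0.4601 0.3143] [np.float64(0.806), np.float64(0.838)] [np.float64(0.819), np.float64(0.805)] [np.float64(0.1728), np.float64(0.1708), np.float64(0.1498), np.float64(0.1444)] h [0.4622 0.3144 0.05  ]
ctr [0.4608 0.3146] [np.float64(0.815), np.float64(0.84)] [np.float64(0.828), np.float64(0.799)] [np.float64(0.1731), np.float64(0.169), np.float64(0.1485), np.float64(0.1443)] h [0.4627 0.3141 0.05  ]
```

Call:
servo_tool --targets '[{"angular": [0,0,0],"xyz": [1.5,-0.2,1],"claw": 6},{"angular": [0,0,0],"xyz": [1.43,-0.24,2],"claw": 6},{"angular": [0,0,0],"xyz": [0,0,4],"claw": 6},{"angular": [0,0,0],"xyz": [0,0,4],"claw": 6},{"angular": [0,0,0],"xyz": [0,0,4],"claw": 6},{"angular": [0,0,0],"xyz": [0,0,2],"claw": 6},{"angular": [0,0,0],"xyz": [0,0,0.6],"claw": 6},{"angular": [0,0,0],"xyz": [0,0,0],"claw": 6},{"angular": [0,0,0],"xyz": [0,0,0],"claw": 6}]'

```text
t: 12.6
eef_pos: [0.4624, 0.317, 0.0476]
ee_rot: [-3.139, -0.0, -0.74]
force: [0.4, 0.0, -0.6]
width: 0.0598
gripper_force: 0.0
```

Call:
servo_tool --targets '[{"angular": [0,0,0],"xyz": [0,0,0],"claw": 3},{"angular": [0,0,0],"xyz": [0,0,0],"claw": 1.8},{"angular": [0,0,0],"xyz": [0,0,0],"claw": 0.6},{"angular": [0,0,0],"xyz": [0,0,0],"claw": 0.6},{"angular": [0,0,0],"xyz": [0,0,0],"claw": 0.6},{"angular": [0,0,0],"xyz": [0,0,0],"claw": 0.6},{"angular": [0,0,0],"xyz": [0,0,0],"claw": 0.6},{"angular": [0,0,0],"xyz": [0,0,-0.5],"claw": 0.6},{"angular": [0,0,0],"xyz": [0,0,-1],"claw": 0.6},{"angular": [0,0,0],"xyz": [0,0,-1],"claw": 0.6},{"angular": [0,0,0],"xyz": [0,0,0],"claw": 0.6}]' --force 55

```text
t: 13.7
eef_pos: [0.4622, 0.317, 0.073]
ee_rot: [-3.138, 0.0, -0.74]
force: [1.2, 0.7, -3.7]
width: 0.0133
gripper_force: 55.0
```

Call:
servo_tool --targets '[{"angular": [0,0,0],"xyz": [0,0,-2.5],"claw": 0.6},{"angular": [0,0,0],"xyz": [0,0,-4.5],"claw": 0.6},{"angular": [0,0,4],"xyz": [0,0,-4.5],"claw": 0.6},{"angular": [0,0,7],"xyz": [0,0,-4.5],"claw": 0.6},{"angular": [0,0,8],"xyz": [0,0,-3],"claw": 0.6},{"angular": [0,0,8],"xyz": [0,0,-1],"claw": 0.6},{"angular": [0,0,8],"xyz": [0,0,0],"claw": 0.6},{"angular": [0,0,4],"xyz": [0,0,0],"claw": 0.6},{"angular": [0,0,0],"xyz": [2,-0.36,0],"claw": 0.6},{"angular": [0,0,0],"xyz": [3,-0.36,0],"claw": 0.6},{"angular": [0,0,0],"xyz": [4,-0.36,0],"claw": 0.6},{"angular": [0,0,0],"xyz": [4.5,-0.36,0],"claw": 0.6},{"angular": [0,0,0],"xyz": [4.5,-0.36,0],"claw": 0.6},{"angular": [0,0,0],"xyz": [4,-0.36,0],"claw": 0.6},{"angular": [0,0,0],"xyz": [3,-0.36,0],"claw": 0.6},{"angular": [0,0,0],"xyz": [2,-0.34,0],"claw": 0.6},{"angular": [0,0,0],"xyz": [0,0,0],"claw": 0.6},{"angular": [0,0,0],"xyz": [0,0,0],"claw": 0.6}]'

```text
t: 15.5
eef_pos: [0.5296, 0.0529, 0.2709]
ee_rot: [3.141, 0.0, -1.423]
force: [-1.1, -0.1, -2.9]
width: 0.0138
gripper_force: 55.0
```

Run:
```python
from h import *
import pickle
f=grab('wrist'); pickle.dump(f,open('f8.pkl','wb')); cv2.imwrite('pics/w8.png',f['color'])
s=monitor.get_state(); print(s['eef_pos'].round(4),s['ee_rot'].round(4))
# predicted lid corners (-y edge): print nearby edges for check
T=np.eye(4); T[:3,:3]=Rn.from_euler('xyz',s['ee_rot']).as_matrix(); T[:3,3]=s['eef_pos']
for X in(85,-85,-101):
  for y in((-75,) if X>-100 else (-55,55)):
    # lid frame -> tool: x_l=-tool y, y_l=-tool x, z_l=-tool z
    z=12 if X>-100 else 4
    p=T@np.array([-y/1e3,-X/1e3,.0475-z/1e3,1]); print(X,y,px(f,p[:3]).round(1))
g=cv2.Canny(f['color'],60,150); cv2.imwrite('pics/w8c.png',f['color'][40:320,:])
```

```text
[0.5296 0.0534 0.271 ] [ 3.1414e+00  3.0000e-04 -1.4220e+00]
85 -75 [137.9 133.1]
-85 -75 [509.7 133. ]
-101 -55 [528.9 176.1]
-101 55 [501.5 372.5]
```

View pics/w8.png

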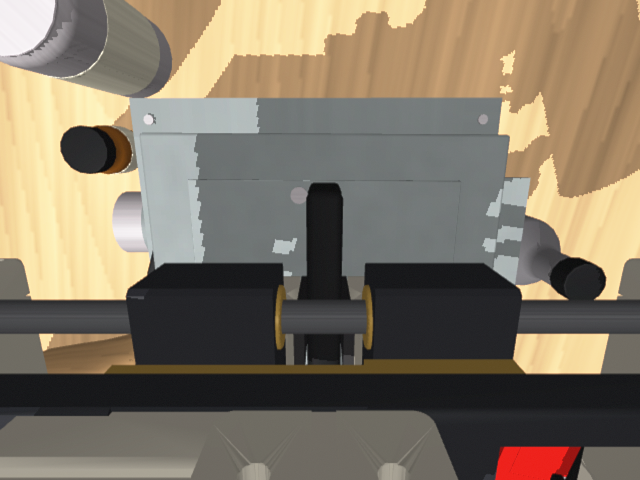

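The lid hangs level in the hand with corners at (137,134) and (509,135) and the lip at (529,178), as predicted. Next: tilt, then descend part way.

Call:
servo_tool --targets '[{"angular": [3,0,0],"xyz": [0,0,0],"claw": 0.6},{"angular": [5,0,0],"xyz": [0,0,0],"claw": 0.6},{"angular": [5,0,0],"xyz": [0,0,0],"claw": 0.6},{"angular": [4,0,0],"xyz": [0,0,0],"claw": 0.6},{"angular": [3,0,0],"xyz": [0,0,0],"claw": 0.6},{"angular": [0,0,0],"xyz": [0,0.25,0.7],"claw": 0.6},{"angular": [0,0,0],"xyz": [0,0.45,1.4],"claw": 0.6},{"angular": [0,0,0],"xyz": [0,0.45,1.4],"claw": 0.6},{"angular": [0,0,0],"xyz": [0,0.45,1.4],"claw": 0.6},{"angular": [0,0,0],"xyz": [0,0.27,0.8],"claw": 0.6},{"angular": [0,0,0],"xyz": [0,0,0],"claw": 0.6},{"angular": [0,0,0],"xyz": [0,0,0],"claw": 0.6}]'

```text
t: 16.75
eef_pos: [0.5321, 0.0539, 0.2112]
ee_rot: [-2.793, -0.0, -1.421]
force: [0.3, -0.2, -3.3]
width: 0.014
gripper_force: 55.0
```

```bash
cat >> h.py <<'E'
def lid(D=.0475,verb=1):
    s=monitor.get_state(); Rt=Rn.from_euler('xyz',s['ee_rot']).as_matrix(); Re=Rn.from_euler('z',.15).as_matrix()
    Rl=Rt@np.array([[0,-1,0],[-1,0,0],[0,0,-1.]]); o=s['eef_pos']+Rt@[0,0,D]; L=Re.T@(o-[.5356,.055,0]); Q=Re.T@Rl
    print('t',round(s['t'],2),'lid org mm',(L*1e3).round(1),'rotvec',Rn.from_matrix(Q).as_rotvec().round(3),'lip',((L+Q@[-.101,0,.002])*1e3).round(1),'upedge',((L+Q@[-.085,0,.012])*1e3).round(1),'botedge',((L+Q@[-.085,0,0])*1e3).round(1),'F',s['force'].round(1))
E
python3 -c "
from h import *
lid()"
```

```text
t 16.75 lid org mm [ 12.6  -0.6 166.6] rotvec [-0.    -0.348 -0.   ] lip [-83.   -0.6 134. ] upedge [-71.4  -0.6 148.8] botedge [-67.3  -0.6 137.6] F [ 0.3 -0.2 -3.3]
```

Call:
servo_tool --targets '[{"angular": [0,0,0],"xyz": [0,0.15,0.4],"claw": 0.6},{"angular": [0,0,0],"xyz": [0,0.15,0.4],"claw": 0.6},{"angular": [0,0,0],"xyz": [0,0.15,0.4],"claw": 0.6},{"angular": [0,0,0],"xyz": [0,0.13,0.4],"claw": 0.6},{"angular": [0,0,0],"xyz": [0,0,0],"claw": 0.6},{"angular": [0,0,0],"xyz": [0,0,0],"claw": 0.6}]'

```text
t: 17.35
eef_pos: [0.5318, 0.0535, 0.194]
ee_rot: [-2.793, -0.0, -1.421]
force: [-0.3, 0.5, -3.0]
width: 0.0137
gripper_force: 55.0
```

```bash
python3 -c "
from h import *
lid()"
```

```text
t 17.35 lid org mm [ 12.2  -0.9 149.4] rotvec [-0.    -0.349 -0.001] lip [-83.4  -0.8 116.7] upedge [-71.7  -0.8 131.6] botedge [-67.6  -0.8 120.3] F [-0.3  0.5 -3. ]
```

Call:
servo_tool --targets '[{"angular": [0,0,0],"xyz": [0,0.28,-0.1],"claw": 0.6},{"angular": [0,0,0],"xyz": [0,0.28,-0.1],"claw": 0.6},{"angular": [0,0,0],"xyz": [0,0.28,-0.1],"claw": 0.6},{"angular": [0,0,0],"xyz": [0,0.28,-0.1],"claw": 0.6},{"angular": [0,0,0],"xyz": [0,0,0],"claw": 0.6},{"angular": [0,0,0],"xyz": [0,0,0],"claw": 0.6}]'

```text
t: 17.95
eef_pos: [0.52, 0.0519, 0.1942]
ee_rot: [-2.792, 0.0, -1.421]
force: [-0.3, 0.1, -4.1]
width: 0.0134
gripper_force: 55.0
```

```bash
python3 -c "
from h import *
lid()"
```

```text
t 17.95 lid org mm [  0.4  -0.7 149.6] rotvec [ 0.    -0.349 -0.   ] lip [-95.2  -0.7 116.9] upedge [-83.5  -0.7 131.7] botedge [-79.4  -0.7 120.5] F [-0.3  0.1 -4.1]
```

Run:
```python
import numpy as np
D=47.5; th=np.radians(np.linspace(20,0,9)); x0=np.full(9,.3); zb=np.linspace(120.4,119.2,9)
x=x0-D*np.sin(th); z=zb+85*np.sin(th)+D*np.cos(th)
for k in range(8):
    dx,dz=x[k+1]-x[k],z[k+1]-z[k]; t=th[k]
    print(round((-np.cos(t)*dx-np.sin(t)*dz)/10,2),round((np.sin(t)*dx-np.cos(t)*dz)/10,2), 'upedge',round(x0[k]-85*np.cos(t)-12*np.sin(t),1))
```

```text
-0.08 0.35 upedge -83.7
-0.1 0.36 upedge -84.4
-0.11 0.37 upedge -84.9
-0.13 0.37 upedge -85.3
-0.14 0.38 upedge -85.5
-0.16 0.38 upedge -85.5
-0.17 0.39 upedge -85.4
-0.19 0.39 upedge -85.1
```

Swing down to 10° first, then check.

Call:
servo_tool --targets '[{"angular": [-2.5,0,0],"xyz": [0,-0.08,0.35],"claw": 0.6},{"angular": [-2.5,0,0],"xyz": [0,-0.1,0.36],"claw": 0.6},{"angular": [-2.5,0,0],"xyz": [0,-0.11,0.37],"claw": 0.6},{"angular": [-2.5,0,0],"xyz": [0,-0.13,0.37],"claw": 0.6},{"angular": [0,0,0],"xyz": [0,0,0],"claw": 0.6},{"angular": [0,0,0],"xyz": [0,0,0],"claw": 0.6}]'

```text
t: 18.55
eef_pos: [0.5283, 0.053, 0.1809]
ee_rot: [-2.967, -0.0, -1.422]
force: [0.0, -0.2, -3.3]
width: 0.0136
gripper_force: 55.0
```

```bash
python3 -c "
from h import *
lid()"
```

```text
t 18.55 lid org mm [  0.7  -0.9 134.1] rotvec [-0.    -0.175 -0.001] lip [-99.1  -0.8 118.5] upedge [-85.1  -0.8 131.2] botedge [-83.   -0.8 119.4] F [ 0.  -0.2 -3.3]
```

Call:
servo_tool --targets '[{"angular": [-2.5,0,0],"xyz": [0,-0.13,0.36],"claw": 0.6},{"angular": [-2.5,0,0],"xyz": [0,-0.15,0.37],"claw": 0.6},{"angular": [-2.5,0,0],"xyz": [0,-0.16,0.38],"claw": 0.6},{"angular": [-2.5,0,0],"xyz": [0,-0.18,0.38],"claw": 0.6},{"angular": [0,0,0],"xyz": [0,0,0],"claw": 0.6},{"angular": [0,0,0],"xyz": [0,0,0],"claw": 0.6}]'

```text
t: 19.15
eef_pos: [0.5355, 0.054, 0.1669]
ee_rot: [-3.14, -0.0, -1.422]
force: [-0.0, 0.7, -3.6]
width: 0.0137
gripper_force: 55.0
```

```bash
python3 -c "
from h import *
lid()"
```

```text
t 19.15 lid org mm [ -0.2  -1.  119.4] rotvec [-0.    -0.001 -0.001] lip [-101.2   -0.9  121.3] upedge [-85.2  -0.9 131.3] botedge [-85.2  -0.9 119.3] F [-0.   0.7 -3.6]
```

Flush to within about 1.4 mm and free of contact. Creep down until it touches.

Call:
servo_tool --targets '[{"angular": [0,0,0],"xyz": [0,0,0.1],"claw": 0.6},{"angular": [0,0,0],"xyz": [0,0,0.1],"claw": 0.6},{"angular": [0,0,0],"xyz": [0,0,0],"claw": 0.6}]'

```text
t: 19.45
eef_pos: [0.5353, 0.0542, 0.1653]
ee_rot: [-3.141, 0.0, -1.421]
force: [0.6, -0.2, -3.9]
width: 0.0135
gripper_force: 55.0
```

```bash
python3 -c "
from h import *
lid()"
```

```text
t 19.45 lid org mm [ -0.4  -0.8 117.8] rotvec [ 0.    -0.001 -0.   ] lip [-101.4   -0.7  119.7] upedge [-85.4  -0.8 129.7] botedge [-85.4  -0.8 117.7] F [ 0.6 -0.2 -3.9]
```

Call:
servo_tool --targets '[{"angular": [0,0,0],"xyz": [0,0,0.08],"claw": 0.6},{"angular": [0,0,0],"xyz": [0,0,0.08],"claw": 0.6},{"angular": [0,0,0],"xyz": [0,0,0],"claw": 0.6}]'

```text
t: 19.75
eef_pos: [0.5357, 0.0542, 0.164]
ee_rot: [-3.141, -0.0, -1.421]
force: [-2.7, 0.6, 3.7]
width: 0.0134
gripper_force: 55.0
```

Call:
servo_tool --targets '[{"angular": [0,0,0],"xyz": [0,0,0],"claw": 1.8},{"angular": [0,0,0],"xyz": [0,0,0],"claw": 3},{"angular": [0,0,0],"xyz": [0,0,0],"claw": 4},{"angular": [0,0,0],"xyz": [0,0,0],"claw": 4},{"angular": [0,0,0],"xyz": [0,0,-1],"claw": 4},{"angular": [0,0,0],"xyz": [0,0,-3],"claw": 4},{"angular": [0,0,0],"xyz": [0,0,-4],"claw": 4},{"angular": [0,0,0],"xyz": [0,0,-3],"claw": 4},{"angular": [0,0,0],"xyz": [0,0,0],"claw": 4},{"angular": [0,0,0],"xyz": [0,0,0],"claw": 4}]'

```text
t: 20.75
eef_pos: [0.5359, 0.0544, 0.2747]
ee_rot: [-3.139, 0.001, -1.421]
force: [-0.6, -0.0, -0.9]
width: 0.04
gripper_force: 0.0
```

Run:
```python
from h import *
import pickle
f=grab('wrist'); pickle.dump(f,open('f9.pkl','wb')); cv2.imwrite('pics/w9.png',f['color'])
s=monitor.get_state(); print(s['eef_pos'].round(4),s['ee_rot'].round(4))
Re=Rn.from_euler('z',.15).as_matrix(); E=np.array([.5356,.055,0])
w=lambda p:E+Re@(np.array(p)/1e3)
print('pred lid corners flush', [px(f,w(p)).round(1).tolist() for p in((85,-75,130),(-85,-75,130))], 'handle end',px(f,w((0,-53,168))).round(1))
print('opening corners',[px(f,w(p)).round(1).tolist() for p in((87,-78,130),(-88,-78,130))])
g=cv2.cvtColor(f['color'],cv2.COLOR_BGR2GRAY)
u,v=px(f,w((0,-76.5,130))); u2,v2=px(f,w((30,-76.5,130)))
print('col profile',int(v),g[int(v)-10:int(v)+12,int(u2)].tolist())
for y in(-40,-60):
  for X in(86,-86): u,v=px(f,w((X,y,130))); print('row profile',X,y,int(u),g[int(v),int(u)-10:int(u)+11].tolist())
m=(f['color'].max(2)<45).astype(np.uint8); u,v=px(f,w((109,0,164))).astype(int); print('wing pred',u,v)
r=np.zeros_like(m); r[v-60:min(v+60,262),max(u-45,0):u+45]=m[v-60:min(v+60,262),max(u-45,0):u+45]
n,l,st,ce=cv2.connectedComponentsWithStats(r); print(st[1:][st[1:,4]>60].tolist())
T=grab('top'); S=grab('side'); pickle.dump((T,S),open('ts9.pkl','wb'))
```

```text
[0.5354 0.0542 0.2735] [-3.1416e+00  4.0000e-04 -1.4216e+00]
pred lid corners flush [[211.7, 139.8], [437.7, 139.8]] handle end [324.6 172.7]
opening corners [[208.7, 135.7], [442.0, 135.7]]
col profile 137 [187, 187, 187, 187, 187, 187, 186, 188, 185, 132, 141, 149, 120, 149, 178, 186, 185, 185, 185, 185, 185, 186]
row profile 86 -40 213 [193, 192, 195, 195, 195, 194, 195, 195, 195, 193, 118, 74, 83, 159, 186, 188, 185, 186, 186, 186, 186]
row profile -86 -40 435 [191, 192, 191, 189, 191, 190, 191, 190, 152, 121, 180, 180, 110, 138, 181, 183, 183, 183, 183, 184, 182]
row profile 86 -60 211 [192, 192, 191, 192, 192, 192, 191, 192, 193, 191, 117, 75, 77, 122, 178, 185, 183, 183, 186, 185, 185]
row profile -86 -60 437 [120, 120, 121, 120, 120, 120, 120, 121, 121, 118, 119, 115, 78, 90, 113, 115, 114, 114, 113, 113, 119]
wing pred 171 247
[[172, 213, 26, 49, 578]]
```

Call:
servo_tool --targets '[{"angular": [0,0,0],"xyz": [-0.03,-3.6,0],"claw": 4},{"angular": [0,0,0],"xyz": [-0.03,-4,0],"claw": 4},{"angular": [0,0,0],"xyz": [-0.02,-3.3,0],"claw": 4},{"angular": [0,0,6.6],"xyz": [0,0,0],"claw": 4},{"angular": [0,0,6.6],"xyz": [0,0,0],"claw": 4},{"angular": [0,0,6.7],"xyz": [0,0,0],"claw": 4},{"angular": [0,0,0],"xyz": [0,0,3],"claw": 4},{"angular": [0,0,0],"xyz": [0,0,3],"claw": 4},{"angular": [0,0,0],"xyz": [0,0,2],"claw": 4},{"angular": [0,0,0],"xyz": [0,0,0],"claw": 4},{"angular": [0,0,0],"xyz": [0,0,0],"claw": 4}]'

```text
t: 22.0
eef_pos: [0.6434, 0.071, 0.1931]
ee_rot: [3.14, -0.001, -1.768]
force: [1.0, 0.6, 1.3]
width: 0.04
gripper_force: 0.0
```

Run:
```python
from h import *
import pickle
f=grab('wrist'); cv2.imwrite('pics/w10.png',f['color'])
s=monitor.get_state(); print(s['eef_pos'].round(4),s['ee_rot'].round(4))
m=(f['color'].max(2)<45).astype(np.uint8); p=px(f,(.6434,.0713,.164)); print('axis px',p.round(1))
u=int(p[0]); r=m[120:262,u-60:u+60]
n,l,st,ce=cv2.connectedComponentsWithStats(r)
for i in range(1,n):
    if st[i,4]>150:
        print((st[i]+[u-60,120,0,0,0]).tolist())
        for y in range(125,262,8):
            xs=np.flatnonzero(l[y-120]==i)
            if len(xs): print(y,xs.min()+u-60,xs.max()+u-60,end='; ')
```

```text
[0.6439 0.0713 0.1942] [-3.1410e+00 -3.0000e-04 -1.7684e+00]
axis px [324.3 291. ]
[313, 237, 24, 25, 512]
237 318 331; 245 314 336; 253 313 336; 261 314 336;
```

Call:
servo_tool --targets '[{"angular": [0,0,0],"xyz": [0,0,1.5],"claw": 4},{"angular": [0,0,0],"xyz": [0,0,1.2],"claw": 4},{"angular": [0,0,0],"xyz": [0,0,0.4],"claw": 4},{"angular": [0,0,0],"xyz": [0,0,0],"claw": 2},{"angular": [0,0,0],"xyz": [0,0,0],"claw": 0.8},{"angular": [0,0,0],"xyz": [0,0,0],"claw": 0.8},{"angular": [0,0,0],"xyz": [0,0,0],"claw": 0.8},{"angular": [0,0,0],"xyz": [0,0,0],"claw": 0.8},{"angular": [0,0,0],"xyz": [0,0,0],"claw": 0.8}]' --force 20

```text
t: 22.95
eef_pos: [0.643, 0.0714, 0.163]
ee_rot: [3.141, 0.0, -1.769]
force: [-5.1, 2.3, 5.1]
width: 0.0121
gripper_force: 20.0
```

Call:
servo_tool --targets '[{"angular": [0,0,4],"xyz": [0,0,0],"claw": 0.8},{"angular": [0,0,7],"xyz": [0,0,0],"claw": 0.8},{"angular": [0,0,7],"xyz": [0,0,0],"claw": 0.8},{"angular": [0,0,7],"xyz": [0,0,0],"claw": 0.8},{"angular": [0,0,7],"xyz": [0,0,0],"claw": 0.8},{"angular": [0,0,7],"xyz": [0,0,0],"claw": 0.8},{"angular": [0,0,7],"xyz": [0,0,0],"claw": 0.8},{"angular": [0,0,7],"xyz": [0,0,0],"claw": 0.8},{"angular": [0,0,7],"xyz": [0,0,0],"claw": 0.8},{"angular": [0,0,6],"xyz": [0,0,0],"claw": 0.8},{"angular": [0,0,3],"xyz": [0,0,0],"claw": 0.8},{"angular": [0,0,0],"xyz": [0,0,0],"claw": 0.8},{"angular": [0,0,0],"xyz": [0,0,0],"claw": 0.8}]'

```text
t: 24.25
eef_pos: [0.6427, 0.0717, 0.163]
ee_rot: [3.141, -0.001, -2.973]
force: [-6.6, 3.1, 6.0]
width: 0.0122
gripper_force: 20.0
```

```bash
python3 -c "
from h import *
s=monitor.get_state(); print(s['eef_pos'],s['ee_rot'],s['moment'],s['force'])"
```

```text
[0.64271712 0.07167959 0.16298691] [ 3.14094591e+00 -5.86470371e-04 -2.97297480e+00] [1.34603054 2.18051814 0.02570464] [-6.59846307  3.07608037  6.04413394]
```

Call:
servo_tool --targets '[{"angular": [0,0,1],"xyz": [0,0,0],"claw": 0.8},{"angular": [0,0,0.8],"xyz": [0,0,0],"claw": 0.8},{"angular": [0,0,0],"xyz": [0,0,0],"claw": 0.8},{"angular": [0,0,0],"xyz": [0,0,0],"claw": 2},{"angular": [0,0,0],"xyz": [0,0,0],"claw": 3.5},{"angular": [0,0,0],"xyz": [0,0,0],"claw": 3.5},{"angular": [0,0,0],"xyz": [0,0,-1],"claw": 3.5},{"angular": [0,0,0],"xyz": [0,0,-3],"claw": 3.5},{"angular": [0,0,0],"xyz": [0,0,-4],"claw": 3.5},{"angular": [0,0,0],"xyz": [0,0,-4],"claw": 3.5},{"angular": [0,0,0],"xyz": [0,0,-2],"claw": 3.5},{"angular": [0,0,0],"xyz": [0,0,0],"claw": 3.5},{"angular": [0,0,0],"xyz": [0,0,0],"claw": 3.5}]'

```text
t: 25.55
eef_pos: [0.6434, 0.0712, 0.3033]
ee_rot: [3.141, 0.001, -3.005]
force: [0.7, 1.2, -0.2]
width: 0.0347
gripper_force: 0.0
```

Run:
```python
from h import *
f=grab('wrist'); cv2.imwrite('pics/w11.png',f['color']); s=monitor.get_state(); print(s['eef_pos'].round(4),s['ee_rot'].round(3))
Re=Rn.from_euler('z',.15).as_matrix(); E=np.array([.5356,.055,0]); w=lambda p:E+Re@(np.array(p)/1e3)
print('wing pred ends',[px(f,w(p)).round(1).tolist() for p in((131,0,164),(87,0,164))],'arm tip',px(f,w((71,0,136))).round(1))
m=(f['color'].max(2)<45).astype(np.uint8); a=px(f,w((87,0,164))).astype(int)
for y in range(a[1]-30,a[1]+40,6):
    xs=np.flatnonzero(m[y,a[0]-50:a[0]+50]); print(y,(xs.min()+a[0]-50,xs.max()+a[0]-50) if len(xs) else '-',end='; ')
u,v=px(f,w((75,0,136))).astype(int); print('\narm row',f['color'][v,u-22:u+23].max(1).tolist())
u,v=px(f,w((40,0,130))).astype(int)
g=cv2.cvtColor(f['color'],cv2.COLOR_BGR2GRAY); print(g[v,::8].tolist())
```

```text
[0.643  0.0711 0.3021] [ 3.141e+00 -1.000e-03 -3.005e+00]
wing pred ends [[324.7, 262.7], [324.1, 208.5]] arm tip [323.8 184.1]
178 -; 184 -; 190 -; 196 -; 202 -; 208 (np.int64(318), np.int64(330)); 214 (np.int64(317), np.int64(330)); 220 (np.int64(318), np.int64(330)); 226 (np.int64(318), np.int64(330)); 232 (np.int64(318), np.int64(330)); 238 (np.int64(318), np.int64(323)); 244 (np.int64(318), np.int64(322)); 
arm row [185, 140, 132, 140, 183, 186, 185, 189, 187, 140, 135, 134, 113, 111, 118, 192, 227, 233, 236, 234, 233, 232, 233, 234, 236, 235, 233, 231, 233, 234, 233, 185, 187, 189, 189, 189, 189, 189, 189, 189, 189, 187, 188, 187, 188]
[228, 227, 226, 227, 229, 230, 227, 226, 232, 228, 222, 223, 225, 220, 218, 223, 223, 223, 225, 226, 226, 226, 227, 228, 148, 114, 114, 115, 115, 61, 112, 112, 112, 118, 118, 118, 117, 117, 116, 184, 184, 185, 185, 183, 183, 185, 187, 185, 184, 187, 185, 187, 78, 189, 189, 190, 189, 222, 215, 211, 214, 216, 217, 221, 223, 224, 226, 227, 227, 229, 230, 231, 231, 233, 232, 231, 231, 229, 227, 226]
```

The wing and arm lie in line at column 324 as predicted for home, and the arm is clear. Handing in.

```bash
python3 -c "
from h import *
print(order.job_done())"
```

```text
the job is handed in; nothing more can be done
None
```

The extractor is back together and handed in at about 25.6 s: filter on the well floor, lid hooked and flush, latch home and the arm clear; no verdict came back, and I took no last picture of the bystanders.

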